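# Roll the long sample jar up the reader's chute and start the reading

### The job

With your fingertips, roll the longer of the two jars up its sloping lane, over the rib at the top and into the seat in front of the end stop, so that it stays there and does not roll back. Once it is seated, press the round start key on the small separate box all the way down and let it come up again. Only push: do not lift either jar, leave the shorter jar at the foot of its lane, and do not shove the amber bottle, the small clear jar or the cork ring.

Things in the scene. Friction and masses are not known exactly. Their poses are not given: they have to be found in the camera images.
- lanes: Sloping aluminium chute, two equal lanes. Origin: on the lane floor, half-way up, midway between the lanes. x: uphill along the floor, which rises 8 degrees; y: across; z: square to the floor. Lane centres at y = +55 and -55 mm, 78 mm wide inside, side walls 12 mm high. Jars start with their centres at x = -75 mm, against a half-round lip 4 mm high at x = -89 mm; the floor's low edge is at x = -107 mm.
- seat0 (a point): Seat at the top of the lane at y = +55 mm: where the centre of a seated jar comes to lie, x = 75 mm (+-2), 22 mm above the floor. It lies between a half-round rib across the lane, 4 mm high, at x = 59 mm, and the end stop, face at x = 98 mm, 28 mm high. A jar pushed over the rib drops in and stays. Behind the stops: a white reader box, top 84 mm above the table.
- seat1 (a point): The same seat in the other lane, at y = -55 mm.
- long_jar_center (a point): Centre of the longer jar: closed amber glass jar with a white cap, a plain cylinder 44 mm in diameter and 72 mm long, 110 to 220 g, smooth, lying across its lane, so it rolls up and down the lane. Its centre is 22 mm above the lane floor. It may be in either lane.
- short_jar_center (a point): Centre of the shorter jar: the same kind of jar, 44 mm in diameter and 46 mm long, lying at the foot of the other lane. To be left there.
- key_top (a point): Centre of the top of the round black start key, 36 mm in diameter, on a white box 85 x 75 mm, 40 mm high, standing on the table. It is pressed straight down 6 mm; fully down takes about 5 N, and it springs back.
- key (a joint): Travel of the start key in m: 0 up, 0.006 fully down.
- amber: Amber bottle standing on the table, 64 mm in diameter, 130 mm high; origin at the centre of its underside. Bystander.
- vial: Small clear jar with a black lid standing beside the chute, 40 mm in diameter, 55 mm high; origin at the centre of its underside. Bystander.
- cork_ring: Cork ring lying beside the chute, 80 mm in diameter, 24 mm high; origin at the centre of its underside. Bystander.

How it is judged:
On the way, in this order (a step that is already met when the one before it is completed fails the run):
1. the longer jar lies in the seat between rib and end stop (x of long_jar_center in the frame of lanes between 0.07 and 0.08 m and z of long_jar_center in the frame of lanes between 0.017 and 0.0255 m), for 0.2 s.
2. the start key is pressed down (value of joint key above 0.0045 m), for 0.05 s.
At the end, for the whole second after the job is handed in: Longer jar at rest on the lane floor between rib and stop (centre at x = 70 to 80 mm of the chute, 17 to 25.5 mm above its floor); key pressed 4.5 mm or more after that and up again (within 2 mm); shorter jar still at the foot of its lane (within 15 mm) (all of step 1 and linear speed of long_jar below 0.02 m/s and value of joint key below 0.002 m and x of short_jar_center in the frame of lanes between -0.09 and -0.06 m and z of short_jar_center in the frame of lanes below 0.03 m); the robot touches nothing.
It fails at once if a jar is lifted off its lane (more than 12 mm) (z of any of long_jar_center, short_jar_center in the frame of lanes above 0.034 m).
It fails at once if the shorter jar is moved from the foot of its lane (more than 25 mm) (distance of short_jar_center from where it was at the start of the episode above 0.025 m).
It fails at once if the key is pressed before the longer jar is in its seat (value of joint key above 0.003 m and x of long_jar_center in the frame of lanes below 0.068 m).
It fails at once if the amber bottle, small clear jar or cork ring is shoved more than 30 mm (distance of any of amber, vial, cork_ring from where it was at the start of the episode above 0.03 m).
It also fails if it takes over 45 s, if anything falls off the work surface, if the arm or the gripper's body presses on something with over 40 N, if the wrist force passes 120 N, or if a joint passes its speed limit or range.

### The arm

A 7-joint arm with a two-finger parallel gripper is mounted at the origin on the work surface. World frame = base frame: x ahead of the robot, y to its left, z up, the work surface at z = 0. Lengths are in m, angles in rad, forces in N, time in s.
With the tool pointing down it reaches from about 0.4 to 0.85 m from the base axis. Payload 4.5 kg.
Tool frame: the origin (TCP) lies at the very end of the fingers, on their centre line; the grasp point (between the pads) lies 19 mm behind it (env.grip_point_offset is the distance from the TCP to the grasp point, in m); z points along the fingers, y is the direction in which the jaws open and shut (so a half turn about z gives the same grasp; the last joint's range is limited). The gripper opens to 85 mm and grips with 20 to 120 N. Pads are 22 mm wide; open, the fingers measure 114 mm over their backs; the gripper's body (76 mm by 85 mm) begins 54 mm behind the grasp point. The pads swing forward as they close: fully open they stand 13 mm farther back than shut.
Start: joints at [-1.068, 0.689, -0.195, 1.565, 0.157, 0.902, -0.215], TCP at [0.282, 0.558, 0.231] pointing down, gripper open.
Joint ranges: [-3.01, 3.01], [-0.46, 2.08], [-1.47, 1.51], [0.13, 2.56], [-1, 4.14], [0.04, 2.09], [-2.66, 2.66]. Speed limits (rad/s): [2.57, 2.57, 3.14, 3.14, 3.14, 3.14, 3.14].

### API

Orientations are given as a unit quaternion [w, x, y, z].
In Python, from station import env, capture, camera_info, ticket gives the robot as it stands. The module is installed in compiled form; this text tells all that it offers.
- The arm moves only by the shell command python3 -m inch 'ROWS' [FORCE]. ROWS is text: rows parted by semicolons, each of 7 numbers parted by spaces: the turn, a rotation vector about the tool's x, y, z in rad, then the shift along the tool's x, y, z in mm, then the gripper command: -1 is shut, 1 is fully open, values between are in proportion. A call has 1 to 12 rows; each row is the pose to reach, as a shift and turn from the pose measured when the call began, along the tool's axes at that moment; what a row does not reach only later rows make up. A row lasts 1/8 s, in which the tool goes at most 62.5 mm and 10.7 degrees, less where a joint would pass 70% of its speed; a pose out of reach is approached as far as the arm can. A call with a gripper value outside its range is refused whole. The fingers move at their own pace and stop on an object; FORCE is the grip in N (left out, the last holds). Time passes only in rows, so rows that repeat a pose let the fingers close. It gives the time, the measured TCP pose, the force and the opening at its end, in the units of the state.
- env.sense(): the state, without advancing time (a new reading comes with each control period).
- capture(name): name is "side" or "top" or "wrist"; returns the picture (400x640x3 uint8, red, green, blue); there is no depth.
- camera_info(name): a dict with "K" (3x3 intrinsics, pixels), "D" ([k1, k2, p1, p2, k3] as OpenCV has them; the pictures are not rectified), "T" (4x4, takes a point from camera to world coordinates); the wrist camera has in their place "mount" (4x4, takes a point from camera to tool coordinates, whose origin is the TCP and whose axes are the flange's). Camera axes: x right, y up, looking along -z (the intrinsics and any distortion apply to the point x, -y, -z); pixel columns grow to the right and rows downward; lengths in m; the calibration is good to about 2 mm. A picture is of the moment at which its call begins: read the wrist's pose just before it. camera_info takes no time and is no camera call.
- ticket.hand_in(): hands the job in, once; it reports no verdict.
The state is a dict: "clock": time; "joint_pos": joint angles; "joint_vel": joint speeds; "joint_torque": joint torques, N m; "eef_pos": TCP position; "eef_rot": TCP orientation; "force": force on the tool from outside, world axes, zero at the start; "ft_torque": the same for the moment, N m; "opening": finger opening in m.
Only numpy, scipy, OpenCV 4.12 (cv2) and the standard library are available. Lean on these libraries where they do the work, as an engineer would, in place of code of your own. Each camera call takes 0.05 s, during which the arm holds its last target.

## Working session

There is one attempt and no reset: what is moved stays moved. The work goes in short steps, Python scripts to look and compute and a shell command to move; the robot and the scene stay as the last step left them, time stands still between calls to the robot, and variables do not carry over. Pictures are saved under pics/ and viewed, and the job is handed in when it is done.

```bash
mkdir -p pics
python3 - <<'E'
from station import env,capture,camera_info
import cv2
s=env.sense();print(s)
for n in("side","top"):
    im=capture(n);cv2.imwrite(f"pics/{n}0.png",im[:,:,::-1]);c=camera_info(n);print(n,c)
print(camera_info("wrist"))
E
```

```text
{'clock': 0.0, 'joint_pos': array([-1.06821339,  0.69002307, -0.19453498,  1.56638731,  0.15733331,
        0.90249146, -0.2151158 ]), 'joint_vel': array([-0.00028903,  0.00011569, -0.00063194, -0.00086056,  0.0014824 ,
        0.00165481,  0.00081786]), 'joint_torque': array([-4.64948589e-04, -5.39607596e+01, -1.26674585e+00, -1.58544409e+01,
        9.03306092e-03,  9.07584705e-03, -3.08238657e-05]), 'eef_pos': array([0.28211496, 0.55695235, 0.23044867]), 'eef_rot': array([-1.49225458e-04,  2.32197143e-01,  9.72668275e-01, -9.44185239e-04]), 'force': array([ 0.47654938,  0.19716774, -0.50727114]), 'ft_torque': array([-0.07057564,  0.09099709,  0.03656583]), 'opening': 0.08553958169000103}
side {'K': array([[443.38986908,   0.        , 315.90106352],
       [  0.        , 443.38986908, 198.9426483 ],
       [  0.        ,   0.        ,   1.        ]]), 'D': array([-0.00746045,  0.        ,  0.        ,  0.        ,  0.        ]), 'T': array([[ 0.98887176,  0.07275387, -0.12976718,  0.47539579],
       [-0.14874932,  0.49822359, -0.85419371, -0.92723449],
       [ 0.00250717,  0.8639
[... 481 characters left out ...]
609  ,  0.06885711,  0.99759752,  1.03435115],
       [ 0.        ,  0.        ,  0.        ,  1.        ]])}
{'K': array([[283.69928692,   0.        , 316.71427917],
       [  0.        , 283.69928692, 197.86495853],
       [  0.        ,   0.        ,   1.        ]]), 'D': array([-0.05137666,  0.        ,  0.        ,  0.        ,  0.        ]), 'mount': array([[-4.34179682e-04,  9.52907167e-01,  3.03261837e-01,
         7.71523095e-02],
       [ 9.99998977e-01,  3.44231004e-07,  1.43061594e-03,
         7.72809410e-04],
       [ 1.36313979e-03,  3.03262148e-01, -9.52906192e-01,
        -1.41861550e-01],
       [ 0.00000000e+00,  0.00000000e+00,  0.00000000e+00,
         1.00000000e+00]])}
```

View pics/top0.png

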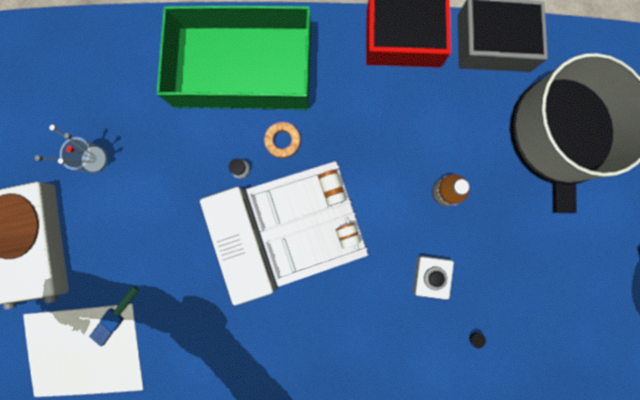

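View pics/side0.png

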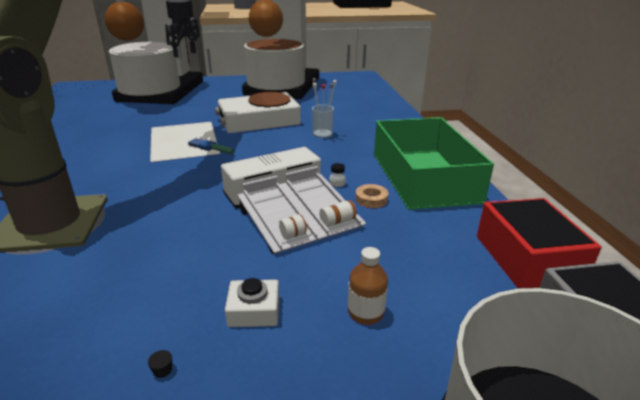

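Top view: the long jar is at about (331,188) in the upper (far-x) lane, the short jar at (347,235). The reader box is on the left, so uphill is image left, roughly world +y. The key is at (435,278). I'll zoom in next to get corners.

Run:
```python
import cv2
im=cv2.imread("pics/top0.png")
cv2.imwrite("pics/topz.png",cv2.resize(im[150:310,190:380],None,fx=4,fy=3.75 if 0 else 3.7,interpolation=cv2.INTER_CUBIC)[:600])
im=cv2.imread("pics/top0.png")
cv2.imwrite("pics/topk.png",cv2.resize(im[240:310,400:500],None,fx=6,fy=6,interpolation=cv2.INTER_CUBIC))
im=cv2.imread("pics/side0.png")
cv2.imwrite("pics/sidez.png",cv2.resize(im[140:260,210:370],None,fx=5,fy=5,interpolation=cv2.INTER_CUBIC))
cv2.imwrite("pics/sidek.png",cv2.resize(im[265:335,215:295],None,fx=7,fy=7,interpolation=cv2.INTER_CUBIC))
```

```text
(no output)
```

View pics/topz.png

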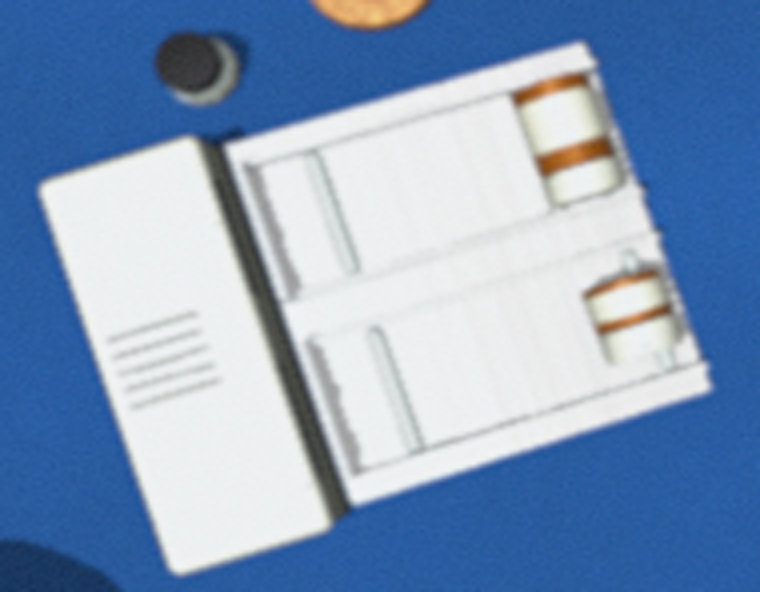

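View pics/sidez.png

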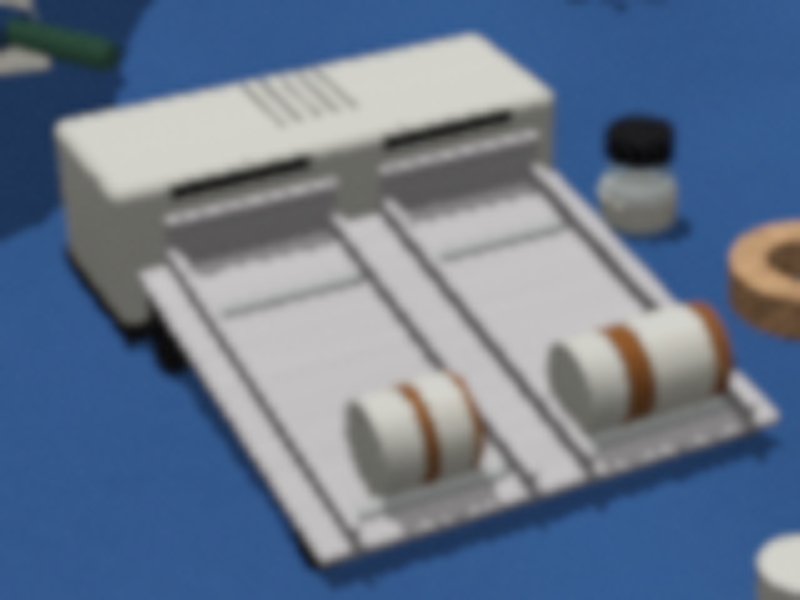

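View pics/topk.png

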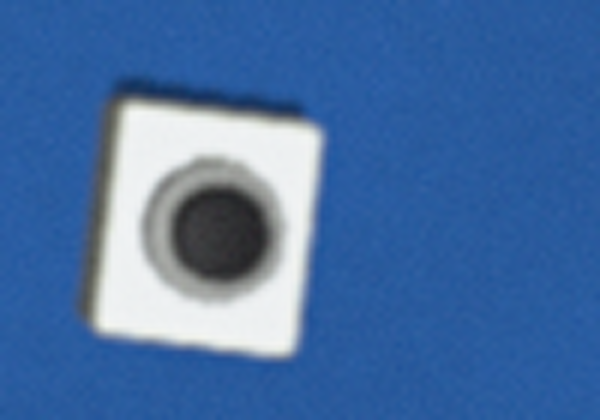

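View pics/sidek.png

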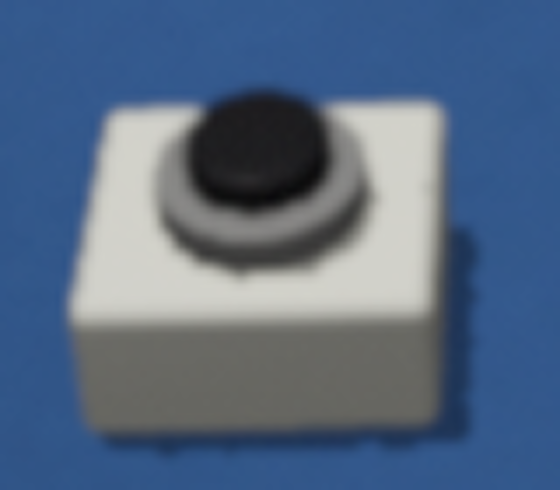

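```bash
cat > h.py <<'E'
import numpy as np,cv2
from station import env,capture,camera_info
from scipy.spatial.transform import Rotation as R
from scipy.optimize import least_squares
F=np.diag([1.,-1,-1])
def proj(n,P,T=None):
    c=camera_info(n);T=c["T"] if T is None else T
    P=np.atleast_2d(P);X=(P-T[:3,3])@T[:3,:3]@F
    return cv2.projectPoints(X.reshape(-1,1,3),np.zeros(3),np.zeros(3),c["K"],c["D"])[0].reshape(-1,2)
def ray(n,uv,T=None):
    c=camera_info(n);T=c["T"] if T is None else T
    u=cv2.undistortPoints(np.float64([[uv]]),c["K"],c["D"]).ravel()
    return T[:3,3],T[:3,:3]@F@np.r_[u,1]
def onz(n,uv,z):
    o,d=ray(n,uv);return o+d*(z-o[2])/d[2]
def tri(obs):
    A=np.zeros((3,3));b=np.zeros(3)
    for n,uv in obs:
        o,d=ray(n,uv);d=d/np.linalg.norm(d);M=np.eye(3)-np.outer(d,d);A+=M;b+=M@o
    return np.linalg.solve(A,b)
def chuteR(yaw): return R.from_euler('ZY',[yaw,-np.radians(8)]).as_matrix()
E
cat > fit.py <<'E'
from h import *
S=lambda u,v:(u/5+210,v/5+140)
Tt=lambda u,v:(u/4+190,v/3.7+150)
pts=[("side",S(225,315),(.059,.094,.003)),("side",S(362,280),(.059,.016,.003)),
("side",S(440,260),(.059,-.016,.003)),("side",S(562,228),(.059,-.094,.003)),
("top",Tt(314,150),(.059,-.094,.003)),("top",Tt(353,272),(.059,-.016,.003)),("top",Tt(375,328),(.059,.016,.003)),("top",Tt(418,450),(.059,.094,.003)),
("top",Tt(644,187),(-.107,-.016,.012)),("top",Tt(658,236),(-.107,.016,.012)),
("side",S(532,492),(-.107,.016,.012)),("side",S(594,468),(-.107,-.016,.012)),
]
def f(p):
    r=[]
    for n,uv,P in pts:
        r.append(proj(n,chuteR(p[3])@np.array(P)+p[:3])[0]-uv)
    return np.array(r).ravel()
s=least_squares(f,[.5,.08,.03,1.8],loss='soft_l1');p=s.x
print(p,np.degrees(p[3]));print(f(p).reshape(-1,2).round(1))
np.save("chute.npy",p)
Rm=chuteR(p[3])
for k,P in dict(j1=(-.075,-.055,.022),j0=(-.075,.055,.022),seat1=(.075,-.055,.022),low=(-.107,0,0),stoptop=(.098,-.055,.028)).items(): print(k,Rm@np.array(P)+p[:3])
for n in("side","top"):
    im=cv2.imread(f"pics/{n}0.png");k=4;im=cv2.resize(im,None,fx=k,fy=k,interpolation=cv2.INTER_CUBIC)
    def L(a,col):
        q=(proj(n,(Rm@np.array(a).T).T+p[:3])*k+k/2).astype(int);cv2.polylines(im,[q],False,col,1)
    for c in(.055,-.055):
        for x,z in((-.107,0),(-.089,.004),(.059,.004),(.098,.0),(.098,.028)): L([(x,c-.039,z),(x,c+.039,z)],(0,0,255))
        for y in(c-.039,c+.039): L([(-.107,y,.012),(.098,y,.012)],(0,255,0))
        h=.036 if c<0 else .023
        a=np.linspace(0,6.3,30)
        for y in(c-h,c+h): L([(-.075+.022*np.cos(t),y,.022+.022*np.sin(t)) for t in a],(255,0,0))
    w=(slice(140*k,260*k),slice(210*k,370*k)) if n=="side" else (slice(155*k,300*k),slice(190*k,380*k))
    cv2.imwrite(f"pics/ov_{n}.png",im[w])
# key
print("key",tri([("side",(215+258/7,265+140/7)),("top",(400+222/6,240+232/6))]))
E
python3 fit.py
```

```text
[ 0.56830125 -0.06498896  0.02405685  1.91441978] 109.68817360176186
[[-3.6  1.1]
 [ 0.   0.2]
 [-3.4  1. ]
 [ 0.7  0.1]
 [-0.3 -0.8]
 [ 0.8 -0.1]
 [-0.2 -1.3]
 [ 0.1 -0.3]
 [-0.6 -0.3]
 [ 0.5  0. ]
 [-0.9 -1.7]
 [-0.1 -0.9]]
j1 [ 0.64613915 -0.11927051  0.03540477]
j0 [ 0.54256974 -0.15632961  0.03540477]
seat1 [0.59609582 0.02058606 0.05628073]
low [ 0.60399883 -0.16475331  0.00916533]
stoptop [0.58870383 0.04124451 0.06542332]
key [ 0.45426858 -0.3480166   0.05882375]
```

```bash
sed -i 's/^pts=\[("side",S(225,315),(.059,.094,.003)),/pts=[/; s/^("side",S(440,260),(.059,-.016,.003)),//' fit.py; python3 fit.py
```

```text
[ 0.56775445 -0.06488065  0.0224294   1.91943814] 109.97570428497649
[[-0.3  0.8]
 [ 0.2  0.7]
 [-0.4 -0.3]
 [ 0.9  0.3]
 [-0.1 -1. ]
 [ 0.4 -0. ]
 [-0.8 -0.3]
 [ 0.4  0.1]
 [-0.9 -1.1]
 [-0.2 -0.4]]
j1 [ 0.64586377 -0.11877089  0.03377732]
j0 [ 0.54248164 -0.15634927  0.03377732]
seat1 [0.59511922 0.02083278 0.05465328]
low [ 0.60395223 -0.1644646   0.00753788]
stoptop [0.58762366 0.04145387 0.06379587]
key [ 0.45426858 -0.3480166   0.05882375]
```

View pics/ov_side.png

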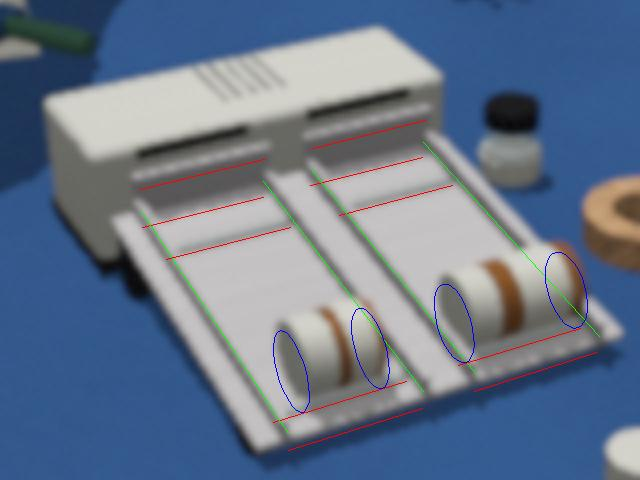

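View pics/ov_top.png

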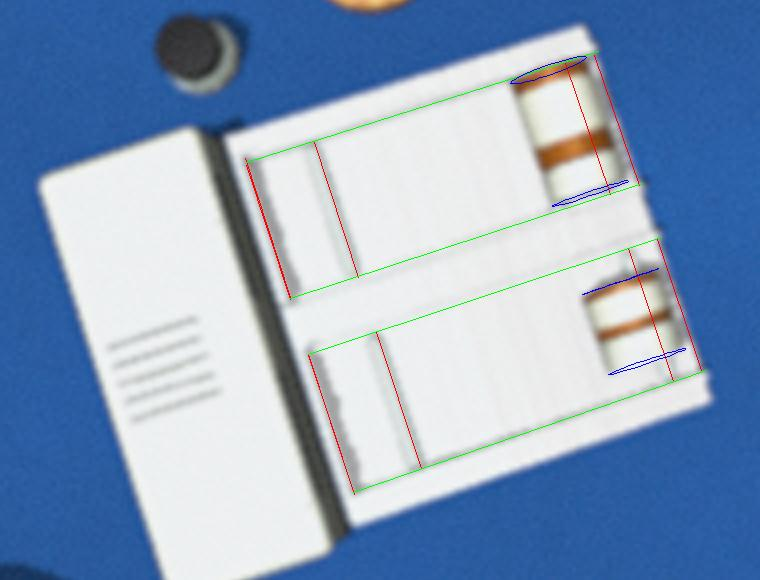

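```bash
python3 - <<'E'
s=open('fit.py').read()
a=s.index('("side",S(532,492)');b=s.index(']\ndef f')
s=s[:a]+'''("side",S(168,218),(.098,.094,.028)),("side",S(338,182),(.098,.016,.028)),("side",S(382,172),(.098,-.016,.028)),("side",S(537,135),(.098,-.094,.028)),
("side",S(575,388),(-.075,-.019,.022)),("side",S(373,448),(-.075,.078,.022)),
("top",Tt(551,78),(-.075,-.091,.044)),("top",Tt(588,204),(-.075,-.019,.044)),
'''+s[b:]
s=s.replace('("top",Tt(644,187),(-.107,-.016,.012)),("top",Tt(658,236),(-.107,.016,.012)),','')
open('fit.py','w').write(s)
E
python3 fit.py
```

```text
[ 0.5677015  -0.06450557  0.0285062   1.91954048] 109.98156822094482
[[-0.4 -1.5]
 [ 0.2 -1.6]
 [-0.9 -0.5]
 [ 0.4  0.3]
 [-0.5 -0.9]
 [ 0.   0.2]
 [ 0.9  0.8]
 [-2.2  0.7]
 [ 1.1 -0.2]
 [-1.6  0.5]
 [-2.   0.3]
 [-2.4  0.3]
 [ 0.1 -1.1]
 [ 1.6 -3.5]]
j1 [ 0.64581634 -0.11838782  0.03985411]
j0 [ 0.54243805 -0.15597678  0.03985411]
seat1 [0.5950575  0.02121065 0.06073008]
low [ 0.60390947 -0.16408582  0.01361468]
stoptop [0.58755983 0.04183098 0.06987267]
key [ 0.45426858 -0.3480166   0.05882375]
```

View pics/ov_side.png

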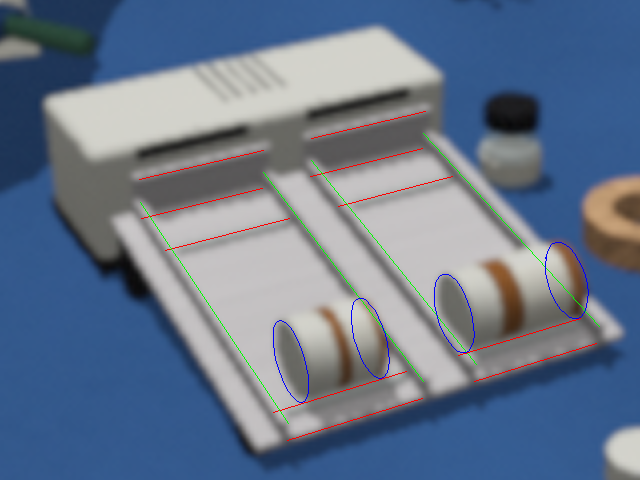

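View pics/ov_top.png

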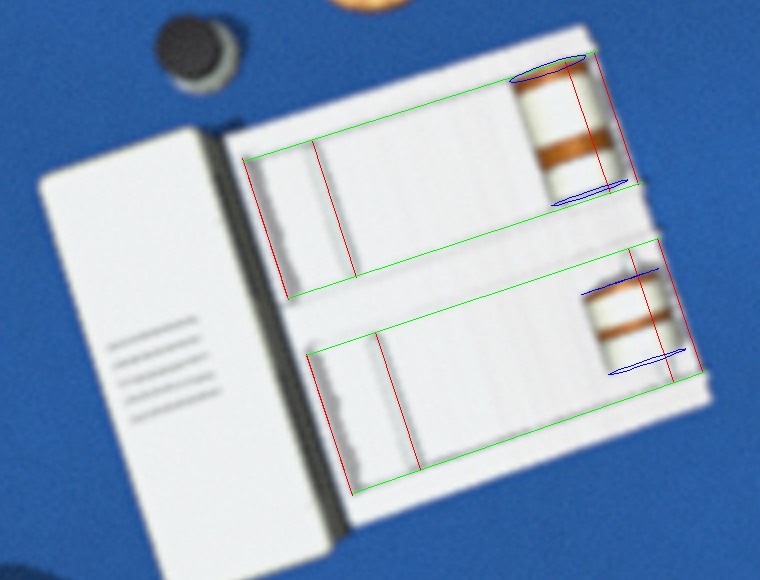

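```bash
cat >> h.py <<'E'
def lane():
    p=np.load("chute.npy");return chuteR(p[3]),p[:3]
def laneT(x,y,z,tilt):  # tool pose: tool x uphill, z into floor, tip leaning uphill by tilt deg relative to floor normal
    Rm,t=lane();a=np.radians(tilt)
    X=np.array([np.cos(a),0,np.sin(a)]);Z=np.array([np.sin(a),0,-np.cos(a)]);Y=np.cross(Z,X)
    return Rm@np.array([x,y,z])/1+t,Rm@np.c_[X,Y,Z]
def cur():
    s=env.sense();q=s["eef_rot"];return s["eef_pos"],R.from_quat([q[1],q[2],q[3],q[0]]).as_matrix()
def delta(pos,Rt=None):
    p,Rc=cur()
    Rt=Rc if Rt is None else Rt
    return R.from_matrix(Rc.T@Rt).as_rotvec().round(3),((Rc.T@(pos-p))*1000).round(1)
def inlane():
    p,Rc=cur();Rm,t=lane();return (Rm.T@(p-t)*1000).round(1),(Rm.T@Rc).round(3)
E
python3 - <<'E'
from h import *
print("amber cap",onz("top",(461,187),.13),"vial",onz("top",(190+188/4,150+62/3.7),.055),"ring",onz("top",(282,140),.024), "key z?",[onz("top",(437,278.7),z) for z in(.05,.06)])
p,Rt=laneT(-.135,-.055,.009,12);print(p,delta(p,Rt),delta(p+[0,0,.15],Rt))
E
```

```text
amber cap [ 0.64402926 -0.37729428  0.13      ] vial [0.68420707 0.08876749 0.055     ] ring [ 0.75132805 -0.00436082  0.024     ] key z? [array([ 0.45245992, -0.35016505,  0.05      ]), array([ 0.45344505, -0.34771262,  0.06      ])]
[ 0.66550162 -0.17252688  0.01863024] (array([-0.133,  0.333,  0.745]), array([-671.6, -477.3,  212.8])) (array([-0.133,  0.333,  0.745]), array([-671.6, -477.6,   62.8]))
```

```bash
R="-0.133 0.333 0.745 -671 -477 63 -1"; python3 -m inch '-0.02 0.05 0.12 -56 -40 5 -1;-0.04 0.11 0.25 -112 -80 10 -1;-0.07 0.17 0.37 -168 -120 15 -1;-0.09 0.22 0.5 -224 -160 20 -1;-0.11 0.28 0.62 -280 -200 26 -1;-0.133 0.333 0.745 -336 -239 31 -1;-0.133 0.333 0.745 -392 -279 36 -1;-0.133 0.333 0.745 -448 -319 42 -1;-0.133 0.333 0.745 -504 -358 47 -1;-0.133 0.333 0.745 -560 -398 52 -1;-0.133 0.333 0.745 -616 -438 58 -1;-0.133 0.333 0.745 -671 -477 63 -1' 20
python3 - <<'E'
from h import *
print(inlane());p,Rt=laneT(-.135,-.055,.009,12);print(delta(p,Rt))
E
```

```text
clock: 1.6
eef_pos: [0.6303, -0.1065, 0.1737]
eef_rot: [-0.142, 0.565, 0.807, 0.1]
force: [0.0, 0.7, -0.9]
opening: -0.0003
(array([-40.1, -44.5, 152.3]), array([[ 0.978, -0.   ,  0.208],
       [-0.   , -1.   ,  0.   ],
       [ 0.208, -0.   , -0.978]]))
(array([-0., -0., -0.]), array([-122.6,   10.6,  120.4]))
```

```bash
python3 -m inch '0 0 0 -40 11 -10 -1;0 0 0 -71 11 -21 -1;0 0 0 -84 11 15 -1;0 0 0 -97 11 50 -1;0 0 0 -109 11 85 -1;0 0 0 -118 11 107 -1;0 0 0 -118 11 107 -1'
python3 - <<'E'
from h import *
print(inlane());p,Rt=laneT(-.135,-.055,.009,12);print(delta(p,Rt),env.sense()["force"])
T=cur();M=np.eye(4);M[:3,:3]=T[1];M[:3,3]=T[0];M=M@camera_info("wrist")["mount"]
for n in("wrist","side"):
    im=capture(n);cv2.imwrite(f"pics/{n}1.png",cv2.resize(im[:,:,::-1],None,fx=1.2,fy=1.2) if n=="wrist" else cv2.resize(im[140:280,210:400,::-1],None,fx=4,fy=4))
E
```

```text
clock: 2.48
eef_pos: [0.6644, -0.1724, 0.0307]
eef_rot: [-0.144, 0.565, 0.806, 0.099]
force: [-0.2, -0.5, 0.1]
opening: -0.0002
(array([-132.8,  -54. ,   20.9]), array([[ 0.978, -0.   ,  0.211],
       [-0.001, -1.   ,  0.004],
       [ 0.211, -0.004, -0.978]]))
(array([-0.004, -0.003, -0.001]), array([-4.6,  1. , 11.1])) [-0.23690953 -0.46334404  0.1335106 ]
```

View pics/wrist1.png

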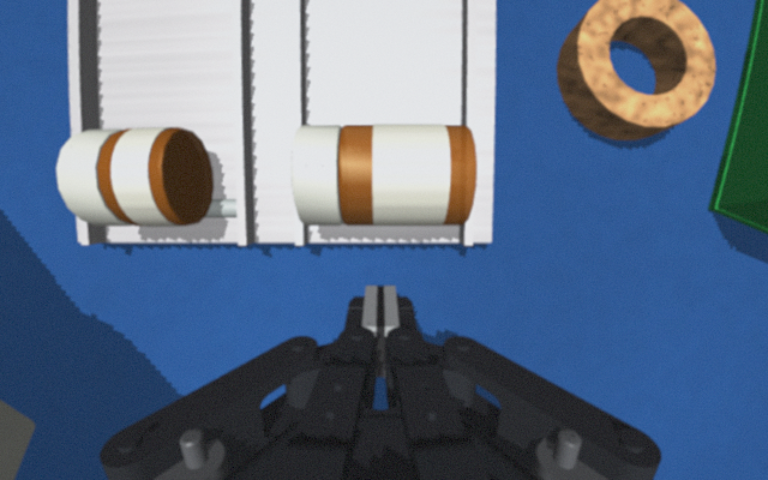

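View pics/side1.png

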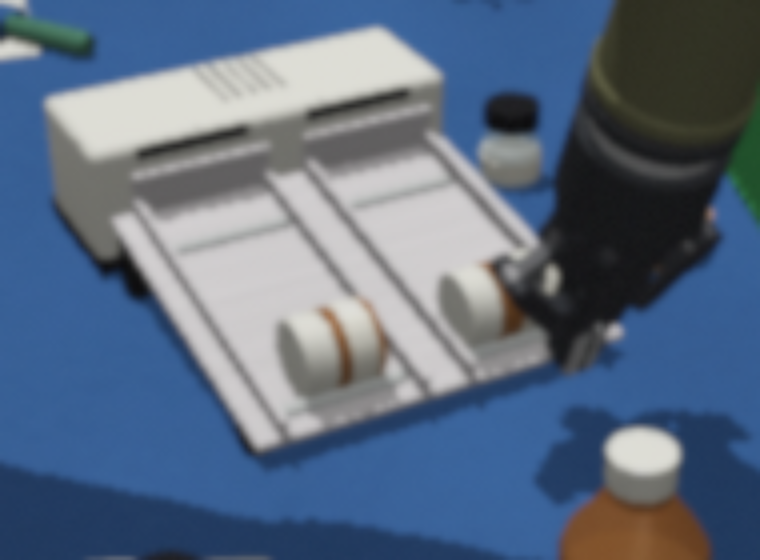

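Wrist view: the fingertips at (381,290) are centred on the long jar, which spans columns 292–475, and the lane is clear behind it. Next I'll lower and push.

```bash
python3 -m inch '0 0 0 -5 1 6 -1;0 0 0 -5 1 11 -1;0 0 0 -5 1 11 -1'
python3 - <<'E'
from h import *
print(inlane()[0],env.sense()["force"])
for x in(-112,-100,-70,-30,0,15,25,36):
    z=9+(5 if x>0 else 0)
    p,Rt=laneT(x/1e3,-.055,z/1e3,12);print(x,z,delta(p,Rt))
E
```

```text
clock: 2.95
eef_pos: [0.6679, -0.1729, 0.0216]
eef_rot: [-0.142, 0.565, 0.807, 0.1]
force: [0.2, -0.1, 0.1]
opening: 0.0
[-135.8  -57.1   12.1] [ 0.21575553 -0.05345254  0.10198555]
-112 9 (array([ 0.001, -0.   ,  0.   ]), array([22.6, -2.1,  8. ]))
-100 9 (array([ 0.001, -0.   ,  0.   ]), array([34.3, -2.1, 10.5]))
-70 9 (array([ 0.001, -0.   ,  0.   ]), array([63.7, -2.1, 16.7]))
-30 9 (array([ 0.001, -0.   ,  0.   ]), array([102.8,  -2.1,  25.1]))
0 9 (array([ 0.001, -0.   ,  0.   ]), array([132.2,  -2.1,  31.3]))
15 14 (array([ 0.001, -0.   ,  0.   ]), array([147.9,  -2.1,  29.5]))
25 14 (array([ 0.001, -0.   ,  0.   ]), array([157.7,  -2.1,  31.6]))
36 14 (array([ 0.001, -0.   ,  0.   ]), array([168.4,  -2.1,  33.9]))
```

```bash
python3 -m inch '0 0 0 15 -2 6 -1;0 0 0 23 -2 7 -1;0 0 0 29 -2 8 -1;0 0 0 35 -2 9 -1;0 0 0 41 -2 11 -1;0 0 0 47 -2 12 -1;0 0 0 53 -2 13 -1;0 0 0 59 -2 15 -1;0 0 0 65 -2 16 -1;0 0 0 70 -2 17 -1;0 0 0 74 -2 18 -1;0 0 0 76 -2 18.5 -1'
python3 - <<'E'
from h import *
print(inlane()[0],env.sense()["force"])
for x,z in((-40,10),(-20,10),(0,10),(10,11),(20,14),(30,15),(36,15)):
    p,Rt=laneT(x/1e3,-.055,z/1e3,12);print(x,z,delta(p,Rt))
for n in("wrist","side"):
    im=capture(n);cv2.imwrite(f"pics/{n}2.png",cv2.resize(im[:,:,::-1],None,fx=1.2,fy=1.2) if n=="wrist" else cv2.resize(im[140:280,210:400,::-1],None,fx=4,fy=4))
E
```

```text
clock: 4.45
eef_pos: [0.6394, -0.1003, 0.0303]
eef_rot: [-0.142, 0.565, 0.807, 0.1]
force: [0.0, -0.3, -0.1]
opening: 0.0004
[-57.3 -55.1   9.8] [ 0.03188125 -0.27477694 -0.11648121]
-40 10 (array([ 0.001, -0.   ,  0.   ]), array([16.9, -0.1,  3.4]))
-20 10 (array([ 0.001, -0.   ,  0.   ]), array([36.5, -0.1,  7.6]))
0 10 (array([ 0.001, -0.   ,  0.   ]), array([56.1, -0.1, 11.8]))
10 11 (array([ 0.001, -0.   ,  0.   ]), array([66.1, -0.1, 12.9]))
20 14 (array([ 0.001, -0.   ,  0.   ]), array([76.5, -0.1, 12. ]))
30 15 (array([ 0.001, -0.   ,  0.   ]), array([86.5, -0.1, 13.1]))
36 15 (array([ 0.001, -0.   ,  0.   ]), array([92.3, -0.1, 14.4]))
```

View pics/wrist2.png

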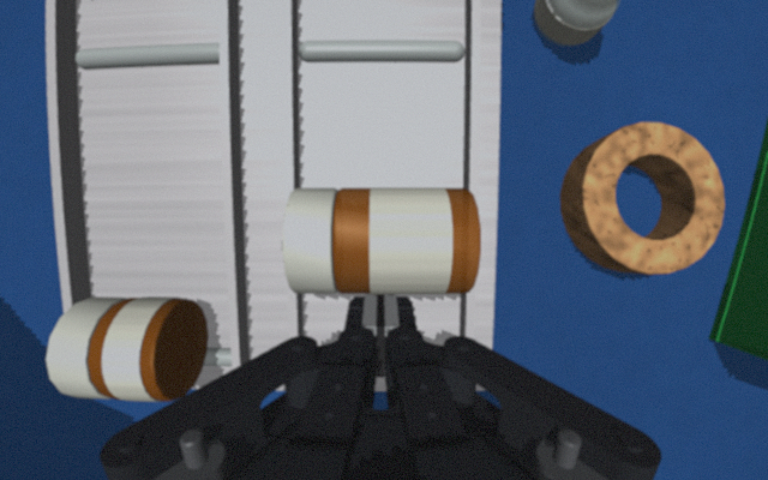

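View pics/side2.png

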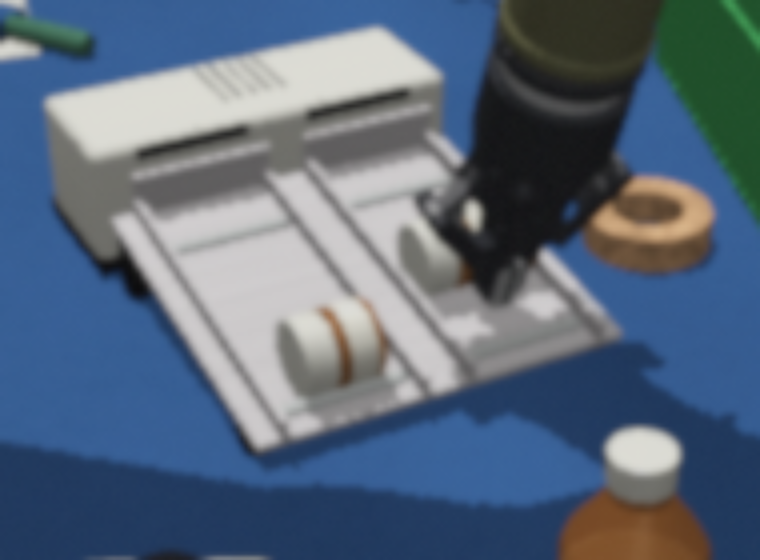

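Wrist view: the jar is square in the lane, touching the fingertips (columns 285–480), with the rib ahead at row 50. I'll continue up to the rib.

```bash
python3 -m inch '0 0 0 4 0 1 -1;0 0 0 10 0 2 -1;0 0 0 16 0 3.5 -1;0 0 0 22 0 4.5 -1;0 0 0 28 0 6 -1;0 0 0 34 0 7 -1;0 0 0 40 0 8.5 -1;0 0 0 46 0 9.5 -1;0 0 0 52 0 11 -1;0 0 0 57 0 12 -1;0 0 0 60 0 12.5 -1;0 0 0 63 0 13 -1'
python3 - <<'E'
from h import *
print(inlane()[0],env.sense()["force"])
for x,z in((12,11),(16,12),(20,14),(25,15),(30,15),(36,15),(40,15)):
    p,Rt=laneT(x/1e3,-.055,z/1e3,12);print(x,z,delta(p,Rt))
E
```

```text
clock: 6.05
eef_pos: [0.6176, -0.0405, 0.0396]
eef_rot: [-0.142, 0.565, 0.807, 0.1]
force: [-0.1, -0.7, -0.1]
opening: -0.0
[  7.  -55.1  10.2] [-0.07461179 -0.74341848 -0.06893789]
12 11 (array([ 0.001, -0.   ,  0.   ]), array([ 5. , -0.1,  0.3]))
16 12 (array([ 0.001, -0.   ,  0.   ]), array([ 9.1, -0.1,  0.1]))
20 14 (array([ 0.001, -0.   ,  0.   ]), array([13.5, -0.1, -1. ]))
25 15 (array([ 0.001, -0.   ,  0.   ]), array([18.6, -0.1, -0.9]))
30 15 (array([ 0.001, -0.   ,  0.   ]), array([23.5, -0.1,  0.1]))
36 15 (array([ 0.001, -0.   ,  0.   ]), array([29.3, -0.1,  1.4]))
40 15 (array([ 0.001, -0.   ,  0.   ]), array([33.2, -0.1,  2.2]))
```

Now over the rib, with a slight rise.

```bash
python3 -m inch '0 0 0 3 0 0 -1;0 0 0 6 0 0 -1;0 0 0 9 0 0 -1;0 0 0 12 0 -0.5 -1;0 0 0 15 0 -1 -1;0 0 0 18 0 -1 -1;0 0 0 20 0 -0.5 -1;0 0 0 22 0 0 -1;0 0 0 24 0 0 -1;0 0 0 25 0 0.5 -1;0 0 0 25 0 0.5 -1;0 0 0 25 0 0.5 -1'
python3 - <<'E'
from h import *
print(inlane()[0],env.sense()["force"])
for n in("wrist","side"):
    im=capture(n);cv2.imwrite(f"pics/{n}3.png",cv2.resize(im[:,:,::-1],None,fx=1.2,fy=1.2) if n=="wrist" else cv2.resize(im[140:280,210:400,::-1],None,fx=4,fy=4))
E
```

```text
clock: 7.55
eef_pos: [0.6095, -0.0183, 0.0477]
eef_rot: [-0.142, 0.565, 0.807, 0.1]
force: [-0.9, -0.5, 0.2]
opening: 0.0002
[ 31.6 -55.1  14.9] [-0.87743324 -0.53417517  0.18782628]
```

View pics/wrist3.png

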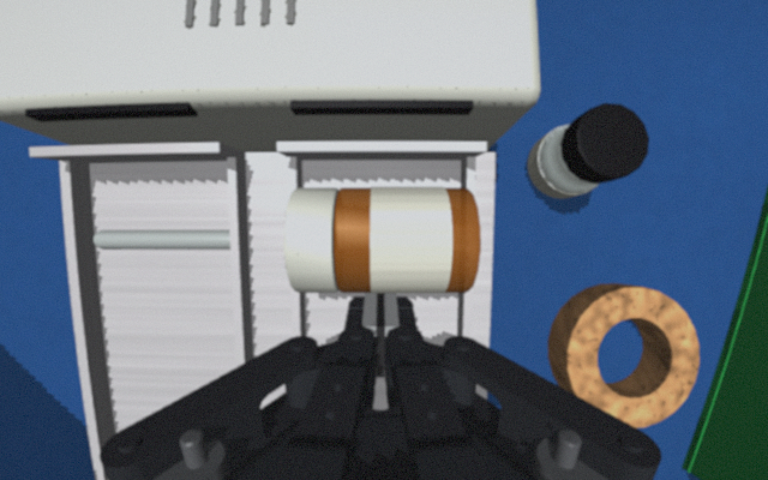

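View pics/side3.png

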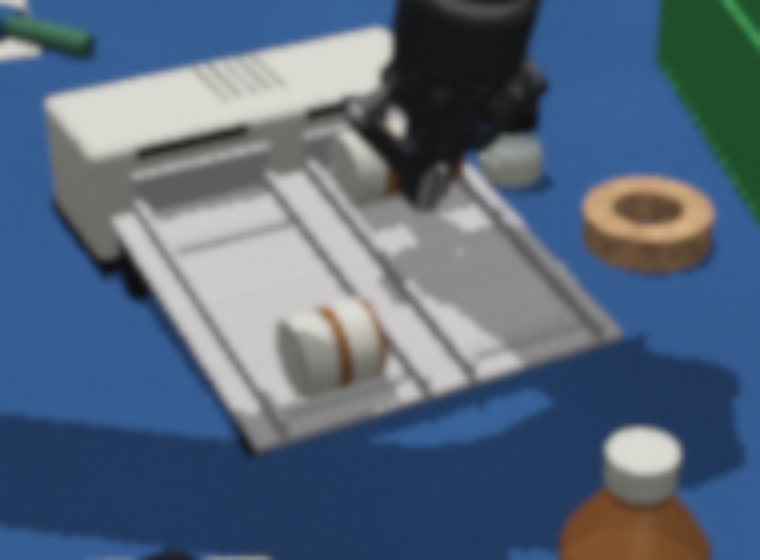

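The jar sits at the rib crest: its centre is at row 240, level with the other lane's rib. A little more push is needed.

```bash
python3 -m inch '0 0 0 2 0 0.5 -1;0 0 0 4 0 1 -1;0 0 0 6 0 1.5 -1;0 0 0 8 0 1.5 -1;0 0 0 10 0 1.5 -1;0 0 0 10 0 1.5 -1;0 0 0 10 0 1.5 -1'
python3 - <<'E'
from h import *
print(inlane()[0],env.sense()["force"])
for n in("wrist",):
    im=capture(n);cv2.imwrite(f"pics/{n}4.png",cv2.resize(im[:,:,::-1],None,fx=1.2,fy=1.2) if n=="wrist" else cv2.resize(im[140:280,210:400,::-1],None,fx=4,fy=4))
E
```

```text
clock: 8.52
eef_pos: [0.6061, -0.0091, 0.0497]
eef_rot: [-0.142, 0.565, 0.807, 0.1]
force: [-1.1, -0.7, -0.0]
opening: -0.0
[ 41.5 -55.1  15.6] [-1.14106712 -0.65435245 -0.0418223 ]
```

View pics/wrist4.png

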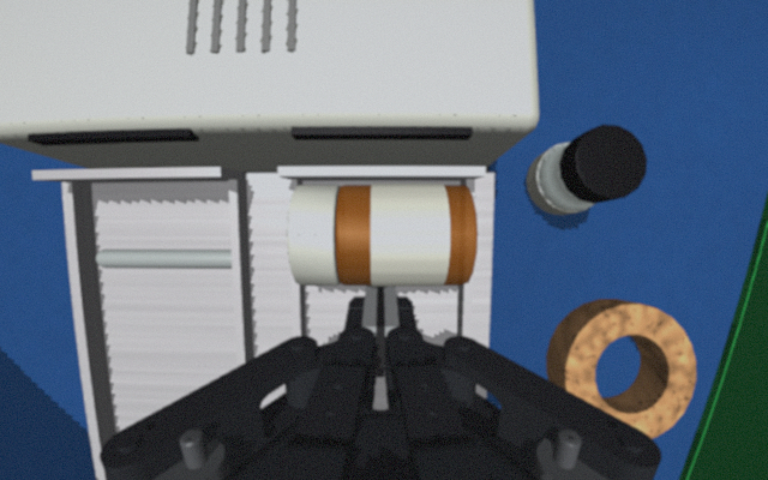

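The jar has moved ahead of the fingers (rear edge now at row 285, was 292) and now appears smaller, so it has dropped in. Next I'll back off and look.

```bash
python3 -m inch '0 0 0 -5 0 -1 -1;0 0 0 -15 0 -5 -1;0 0 0 -25 0 -20 -1;0 0 0 -25 0 -60 -1;0 0 0 -40 0 -110 -1;0 0 0 -80 0 -130 -1;0 0 0 -120 0 -140 -1;0 0 0 -120 0 -140 -1'
python3 - <<'E'
from h import *
print(inlane()[0],env.sense()["force"])
Rm,t=lane()
p,Rc=cur();M=np.eye(4);M[:3,:3]=Rc;M[:3,3]=p;M=M@camera_info("wrist")["mount"]
for n,T in(("wrist",M),("top",None)):
    im=capture(n)[:,:,::-1].copy()
    k=1.2 if n=="wrist" else 4
    im=cv2.resize(im,None,fx=k,fy=k)
    for xc,z,col in((.0735,.022,(0,255,0)),(-.075,.022,(0,0,255))):
      c=-.055 if xc>0 else .055; h=.036 if xc>0 else .023
      for y in(c-h,c+h):
        a=np.linspace(0,6.3,40)
        q=np.array([(xc+.022*np.cos(s),y,z+.022*np.sin(s)) for s in a])
        cv2.polylines(im,[(proj(n,q@Rm.T+t,T)*k).astype(int)],False,col,1)
    cv2.imwrite(f"pics/{n}5.png",im if n=="wrist" else im[150*4:300*4,190*4:385*4])
E
```

```text
clock: 9.57
eef_pos: [0.661, -0.1668, 0.139]
eef_rot: [-0.14, 0.568, 0.805, 0.098]
force: [0.2, -0.1, -0.8]
opening: -0.0002
[-111.4  -52.7  127.3] [ 0.17727371 -0.09459928 -0.82160315]
```

View pics/wrist5.png

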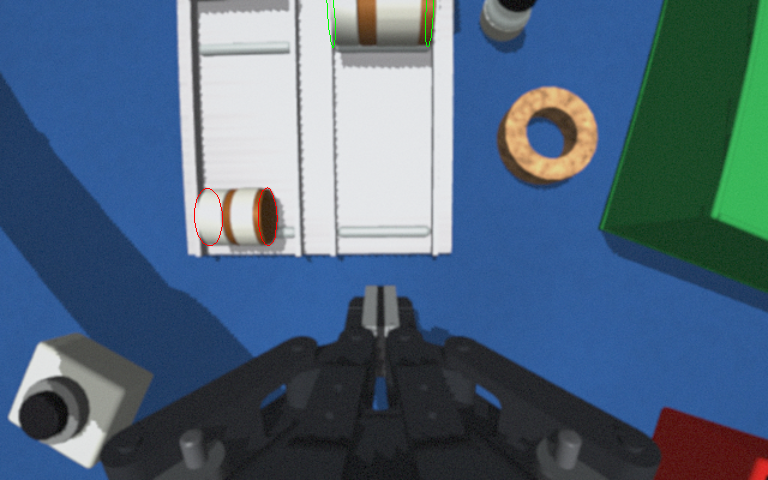

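View pics/top5.png

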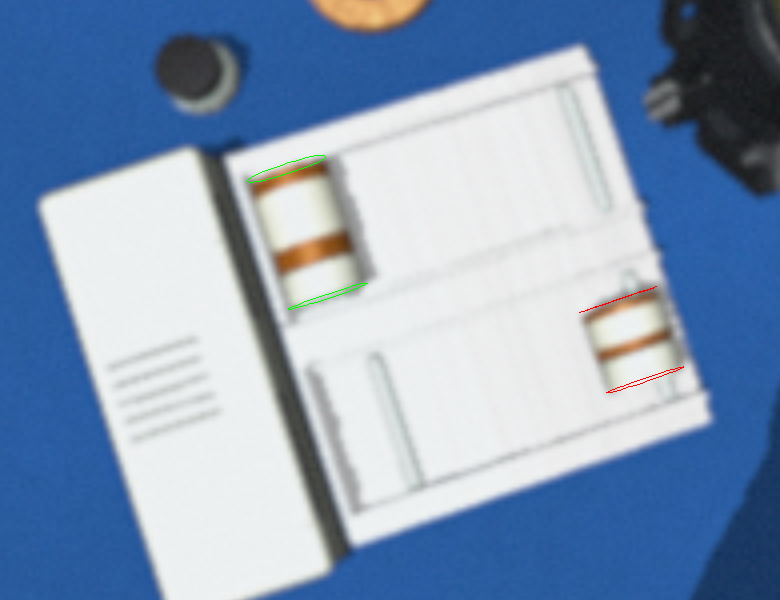

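Seated: in both views the long jar matches the predicted seated outline (wrist columns 333–433, rows up to 46; top crop (250,180)–(367,285)), and the short jar hasn't moved. On to the key.

Run:
```python
from h import *
p,Rc=cur();M=np.eye(4);M[:3,:3]=Rc;M[:3,3]=p;M=M@camera_info("wrist")["mount"]
o,d=ray("wrist",(43/1.2,415/1.2),M);print([o+d*(z-o[2])/d[2] for z in(.045,.055,.06)])
# vertical tool, same yaw
x=Rc[:,0].copy();x[2]=0;x/=np.linalg.norm(x);Z=np.array([0,0,-1.]);Rt=np.c_[x,np.cross(Z,x),Z]
print(delta(np.array([.454,-.348,.14]),Rt),delta(p+[0,0,.06],Rt))
```

```text
[array([ 0.44650391, -0.35082972,  0.045     ]), array([ 0.45461936, -0.34246062,  0.055     ]), array([ 0.45867709, -0.33827608,  0.06      ])]
(array([ 0.  , -0.35, -0.  ]), array([ -99.2, -258. ,  -36.4])) (array([ 0.  , -0.35, -0.  ]), array([ 20.6,   0. , -56.4]))
```

```bash
python3 -m inch '0 -0.15 0 10 -20 -50 -1;0 -0.3 0 0 -50 -70 -1;0 -0.35 0 -20 -90 -70 -1;0 -0.35 0 -40 -140 -65 -1;0 -0.35 0 -65 -190 -55 -1;0 -0.35 0 -90 -235 -45 -1;0 -0.35 0 -99 -258 -37 -1;0 -0.35 0 -99 -258 -37 -1;0 -0.35 0 -99 -258 -37 -1;0 -0.35 0 -99 -258 -37 -1'
python3 - <<'E'
from h import *
p,Rc=cur();print(p,Rc.round(3));M=np.eye(4);M[:3,:3]=Rc;M[:3,3]=p;M=M@camera_info("wrist")["mount"]
im=capture("wrist")[:,:,::-1];cv2.imwrite("pics/wrist6.png",cv2.resize(im,None,fx=1.2,fy=1.2))
np.save("M6.npy",M)
E
```

```text
clock: 10.92
eef_pos: [0.4562, -0.3463, 0.1413]
eef_rot: [0.001, 0.573, 0.82, 0.001]
force: [-1.1, -0.8, -0.3]
opening: 0.0
[ 0.45620667 -0.34634318  0.14127479] [[-0.343  0.939  0.002]
 [ 0.939  0.343  0.   ]
 [-0.001  0.002 -1.   ]]
```

View pics/wrist6.png

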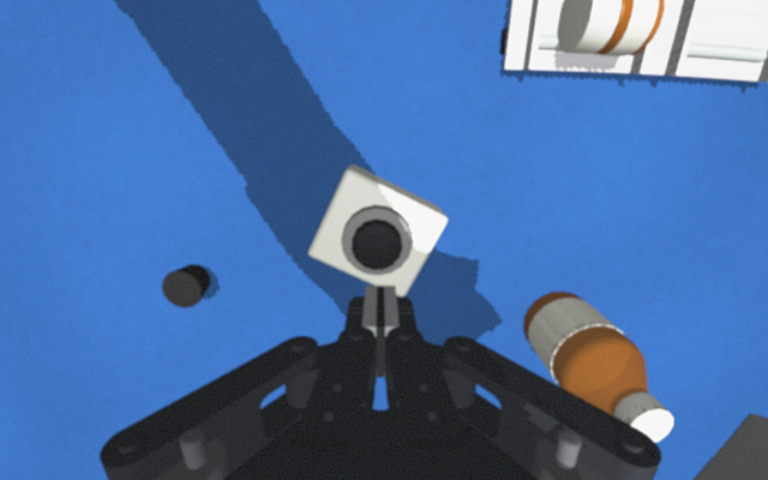

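Run:
```python
from h import *
M=np.load("M6.npy")
o,d=ray("wrist",(376/1.2,244/1.2),M)
for z in(.045,.05,.055,.06):
    q=o+d*(z-o[2])/d[2]; print(z,q,proj("side",q),proj("top",q),delta(q))
```

```text
0.045 [ 0.45531912 -0.35027691  0.045     ] [[252.57828607 292.0959908 ]] [[436.52023964 277.14272836]] (array([0., 0., 0.]), array([-3.1, -1.9, 96.2]))
0.05 [ 0.45478344 -0.34865628  0.05      ] [[252.02567   289.2302021]] [[436.3289417  277.60973371]] (array([0., 0., 0.]), array([-1.4, -1.8, 91.2]))
0.055 [ 0.45424777 -0.34703566  0.055     ] [[251.47129529 286.35501859]] [[436.1356369  278.08153188]] (array([0., 0., 0.]), array([ 0.3, -1.8, 86.2]))
0.06 [ 0.4537121  -0.34541504  0.06      ] [[250.91515461 283.47039964]] [[435.94029367 278.55819659]] (array([0., 0., 0.]), array([ 2. , -1.7, 81.2]))
```

```bash
python3 -m inch '0 0 0 1 -2 30 -1;0 0 0 1 -2 60 -1;0 0 0 1 -2 76 -1;0 0 0 1 -2 79 -1;0 0 0 1 -2 79 -1'; python3 -m inch '0 0 0 0 0 2 -1;0 0 0 0 0 3.5 -1;0 0 0 0 0 3.5 -1'
```

```text
clock: 11.6
eef_pos: [0.4544, -0.3464, 0.0628]
eef_rot: [0.001, 0.573, 0.82, 0.001]
force: [0.1, -0.2, 0.2]
opening: 0.0002
clock: 11.98
eef_pos: [0.4549, -0.347, 0.0598]
eef_rot: [0.002, 0.573, 0.819, 0.001]
force: [-0.3, 0.0, 2.7]
opening: 0.0
```

Run:
```python
from h import *
s=env.sense();print(s["eef_pos"],s["force"],delta(np.array([.454,-.3464,.05])))
im=capture("side")[:,:,::-1];cv2.imwrite("pics/side7.png",cv2.resize(im[220:335,200:340],None,fx=5,fy=5))
```

```text
[ 0.45493692 -0.34697857  0.05977746] [-2.92942207e-01  1.41952434e-03  2.69345968e+00] (array([0., 0., 0.]), array([ 0.9, -0.7,  9.8]))
```

View pics/side7.png

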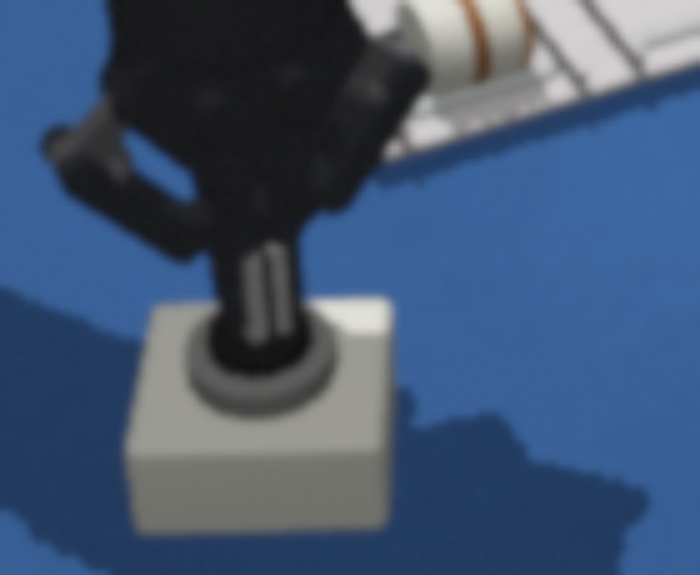

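The fingers are on the key, which is centred at about (262,330), and the force reads 2.7 N, so contact has started. I'll press on in small steps.

```bash
python3 -m inch '0 0 0 0 0 1.5 -1;0 0 0 0 0 3 -1;0 0 0 0 0 3 -1'; python3 -m inch '0 0 0 0 0 1 -1;0 0 0 0 0 2 -1;0 0 0 0 0 2 -1'
```

```text
clock: 12.4
eef_pos: [0.455, -0.347, 0.0568]
eef_rot: [0.002, 0.573, 0.819, 0.001]
force: [-0.2, -0.6, 4.1]
opening: -0.0001
clock: 12.78
eef_pos: [0.455, -0.347, 0.0559]
eef_rot: [0.002, 0.573, 0.819, 0.0]
force: [-2.1, 0.8, 14.5]
opening: 0.0
```

The key has bottomed out: stiff stop, 14.5 N. Lifting off.

```bash
python3 -m inch '0 0 0 0 0 0.5 -1;0 0 0 0 0 -5 -1;0 0 0 0 0 -15 -1;0 0 0 0 0 -50 -1;0 0 0 0 0 -100 -1;0 0 0 -40 0 -130 -1;0 0 0 -60 20 -140 -1;0 0 0 -60 20 -140 -1;0 0 0 -60 20 -140 -1;0 0 0 -60 20 -140 -1'
python3 - <<'E'
from h import *
s=env.sense();print(s["eef_pos"],s["force"])
im=capture("side")[:,:,::-1];cv2.imwrite("pics/side8.png",cv2.resize(im[130:340,190:400],None,fx=2.8,fy=2.8))
im=capture("top")[:,:,::-1];cv2.imwrite("pics/top8.png",cv2.resize(im[110:310,190:480],None,fx=2.7,fy=2.7))
E
```

```text
clock: 14.02
eef_pos: [0.4925, -0.3954, 0.1954]
eef_rot: [0.001, 0.573, 0.82, 0.0]
force: [-0.2, 0.1, 0.8]
opening: -0.0
[ 0.49248278 -0.39540903  0.19544676] [-0.16952429  0.13349275  0.77638173]
```

View pics/side8.png

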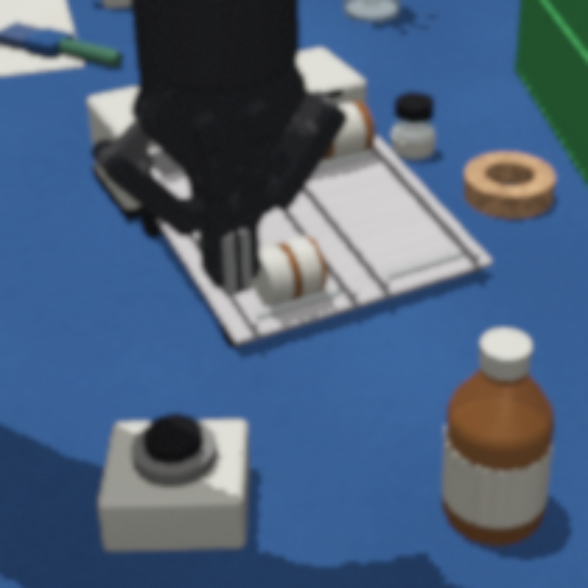

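View pics/top8.png

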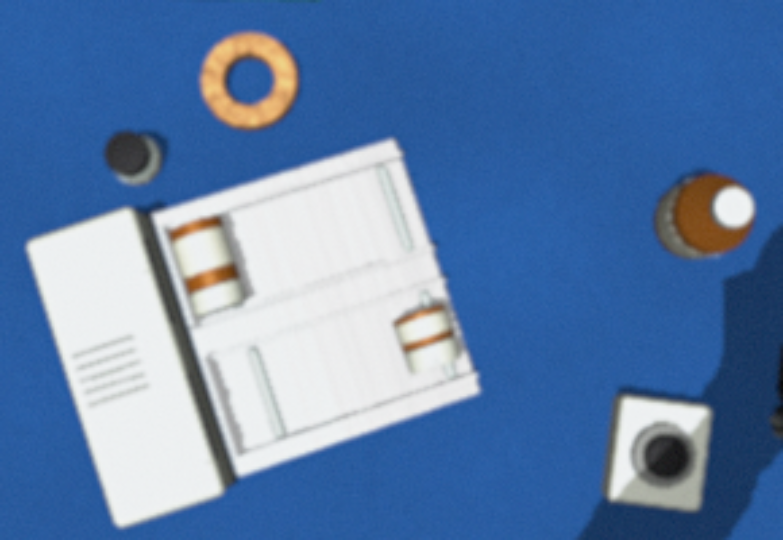

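The long jar is seated (top crop 170–245, 215–318). The short jar is at its foot (428,340), the key is up at (667,456), the bystanders haven't moved, and the gripper is clear. I'm handing in.

```bash
python3 -c "
from station import ticket
print(ticket.hand_in())"
```

```text
the job is handed in; nothing more can be done
None
```

The job is done and handed in; no verdict is reported. With the closed fingertips I rolled the longer jar up the far lane, over the rib and into its seat. I then pressed the start key to its stop and let it come up again. The clock stood at about 14 s of the 45 s allowed.

- **Longer jar:** after the fingers backed off, it matched the outline predicted for a jar seated at about x = 73.5 mm. It was still there in the last top view, after the key press.
- **Key:** the force rose to 14.5 N after about 6 mm of travel, so it reached its stop. The last side view shows it up again.
- **Everything else:** the shorter jar is at the foot of its lane. The amber bottle, small clear jar and cork ring look unmoved. The gripper hangs clear at z ≈ 0.195 m.

**Measurement disagreements:**
- My first chute fit came out about 6 mm too low because I had matched the wrong wall corners in the side view. I corrected it with the stop edges and the jars before moving.
- The final fit still left errors of 1 to 3.5 pixels.
- The key first touched at about z = 0.062 m, some 3 to 5 mm above the camera estimate, so I pressed in small steps while watching the force.

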